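Charge the bench vibratory finisher with steel balls

TASK

Charge the bench finisher: push its part-drawn work tub fully home on the deck until the spring catch clicks, then take the scoop by its handle, bring its lip down close over the tub before you tip, and pour in all five steel balls without spilling any. Stand the empty scoop upright on the bench again, swing the finisher's lid fully shut, and leave the other tools where they lie.

Things in the scene. Friction and masses are not known exactly. Their poses are not given: they have to be found in the camera images.
- finisher: Bench vibratory finisher, fixed: green base 220 x 180 mm; dark steel deck, top 70 mm above the bench. Origin on the bench under the machine's centre; front (switch, knob) faces its own -x, lid hinge on its left (+y, two posts 132 mm high). Rails along x on the deck (tops 90 mm above the bench, inner faces at y = +-65 mm); above the rail the right side (-y) is open. Back stop: face at x = +76.5 mm.
- tub: Loose open steel work tub, 150 (x) x 120 (y) x 55 mm high, walls and floor 4 mm, 0.48 kg, on the deck between the rails (1 mm play a side). Origin at the centre of its underside, axes as the finisher's. It starts drawn out 36 to 50 mm to the front (-x); home means its origin is over the finisher's origin, its back wall 1.5 mm short of the back stop. Pushing it home takes up to about 15 N.
- tub_mouth (a point): Centre of the tub's mouth, at the height of its rim (55 mm above its underside, 125 mm above the bench).
- catch (a joint): Spring ball catch in the finisher's right rail, at x = +52 mm in the finisher's frame: a 14 mm ball standing 4.5 mm out of the rail. Value: how far it is pressed back, m; 0 = fully out. It reads about 0.002 to 0.005 while the tub's runner rides over it, and 0 again when the tub is home and the ball springs into the runner's notch.
- lid (a joint): Angle of the lid, rad: 0 = shut (lies level, its underside 5 mm above the tub's rim), about 1.75 to 1.95 = open, leaning back to the finisher's left. A stiff hinge: the lid stays where it is left; about 3 N at its free edge moves it.
- lid_hinge (a point): Middle of the lid's hinge line, which runs along the finisher's x; 77.5 mm to the left (+y) of the finisher's origin and 134 mm above the bench.
- lid_edge (a point): Middle of the lid's free edge, 142 mm from the hinge line. The lid is a 7 mm thick steel frame 160 mm long (x) by 142 mm with a clear panel 4 mm thick; a black grip lip 70 mm long and 10 mm thick goes on 20 mm past this point.
- scoop: Loose aluminium hand scoop on the bench, 0.22 kg empty, 0.5 kg with the balls. Origin at its flat pan's underside, z up, x towards the pouring nose. Pan from x = -50 to +30 mm, 84 mm wide, walls 40 mm high; in front the floor slopes up at 32 degrees to the open lip. Balls start rolling out when tipped nose-down about 35 degrees; 60 degrees empties it. Its handle rises behind, leaning back.
- scoop_lip (a point): Middle of the scoop's pouring lip: x = +61.5, z = +21.5 mm in the scoop's frame.
- scoop_grip (a point): Centre of the handle where it is best gripped. The straight handle leans back (-x) 35 degrees from the scoop's z; its black grip is 20 mm thick across y, 30 mm wide and 84 mm long, and ends 38 mm beyond this point. This point: x = -90.7, z = +85.3 mm in the scoop's frame.
- scoop_in (a point): Middle of the space in the pan, 15 mm above the underside.
- ball1: Steel ball, 24 mm diameter, 56 g, lying in the scoop's pan; origin at its centre.
- ball2: Steel ball, 24 mm diameter, 56 g, lying in the scoop's pan; origin at its centre.
- ball3: Steel ball, 24 mm diameter, 56 g, lying in the scoop's pan; origin at its centre.
- ball4: Steel ball, 24 mm diameter, 56 g, lying in the scoop's pan; origin at its centre.
- ball5: Steel ball, 24 mm diameter, 56 g, lying in the scoop's pan; origin at its centre.
- hammer: Hammer lying on the bench, 270 mm long, a bystander.
- screwdriver: Screwdriver lying on the bench, 190 mm long, a bystander.
- holder: Dark steel milling tool holder standing on its flange, 63 mm diameter, 112 mm high, a bystander. Origin under its centre.
Things that resemble listed ones, but are neither listed nor needed, are in the scene too. What is shaped like the tub but brown or red is not meant.

How it is judged:
On the way, in this order (a step that is already met when the one before it is completed fails the run):
1. the tub is fully home and the catch has clicked into its notch (x of tub in the frame of finisher between -0.003 and 0.003 m and value of joint catch below 0.0012 m), for 0.2 s.
2. the scoop, still tipped less than 25 degrees, has its lip over the tub, at most 45 mm above the rim (x of scoop_lip in the frame of tub between -0.06 and 0.06 m and y of scoop_lip in the frame of tub between -0.055 and 0.055 m and z of scoop_lip in the frame of tub below 0.1 m and angle between scoop's own z axis and vertical below 0.44 rad), for 0.1 s.
3. all five balls lie in the tub (x of ball1 in the frame of tub between -0.072 and 0.072 m and y of ball1 in the frame of tub between -0.057 and 0.057 m and z of ball1 in the frame of tub between 0.005 and 0.05 m and x of ball2 in the frame of tub between -0.072 and 0.072 m and y of ball2 in the frame of tub between -0.057 and 0.057 m and z of ball2 in the frame of tub between 0.005 and 0.05 m and x of ball3 in the frame of tub between -0.072 and 0.072 m and y of ball3 in the frame of tub between -0.057 and 0.057 m and z of ball3 in the frame of tub between 0.005 and 0.05 m and x of ball4 in the frame of tub between -0.072 and 0.072 m and y of ball4 in the frame of tub between -0.057 and 0.057 m and z of ball4 in the frame of tub between 0.005 and 0.05 m and x of ball5 in the frame of tub between -0.072 and 0.072 m and y of ball5 in the frame of tub between -0.057 and 0.057 m and z of ball5 in the frame of tub between 0.005 and 0.05 m), for 0.3 s.
4. the scoop stands upright on the bench, let go (angle between scoop's own z axis and vertical below 0.1 rad and height (world z) of scoop between -0.004 and 0.005 m and linear speed of scoop below 0.03 m/s and contact force between the fingers and scoop below 0.1 N), for 0.2 s.
At the end, for the whole second after the job is handed in: The tub is home on the deck within 3 mm with the catch ball out in its notch (pressed back less than 1.2 mm), all five balls lie in the tub, the scoop stands upright (within 6 degrees) and at rest on the bench, and the lid is shut (within 0.06 rad) (all of step 1 and all of step 3 and angle between scoop's own z axis and vertical below 0.1 rad and height (world z) of scoop between -0.004 and 0.005 m and linear speed of scoop below 0.03 m/s and value of joint lid below 0.06 rad); the robot touches nothing.
It fails at once if the scoop is tipped more than 30 degrees with balls in it while its lip is more than 45 mm above the height of the tub's rim (angle between scoop's own z axis and vertical above 0.52 rad and z of scoop_lip in the frame of tub above 0.1 m and distance between any of ball1, ball2, ball3, ball4, ball5 and scoop_in below 0.06 m).
It fails at once if a ball is spilt: down below the tub's floor and outside the scoop ((height (world z) of ball1 below 0.06 m and distance between ball1 and scoop_in above 0.12 m) or (height (world z) of ball2 below 0.06 m and distance between ball2 and scoop_in above 0.12 m) or (height (world z) of ball3 below 0.06 m and distance between ball3 and scoop_in above 0.12 m) or (height (world z) of ball4 below 0.06 m and distance between ball4 and scoop_in above 0.12 m) or (height (world z) of ball5 below 0.06 m and distance between ball5 and scoop_in above 0.12 m)).
It fails at once if the hammer is knocked more than 30 mm from its place (distance of hammer from where it was at the start of the episode above 0.03 m).
It fails at once if the screwdriver is knocked more than 30 mm from its place (distance of screwdriver from where it was at the start of the episode above 0.03 m).
It fails at once if the tool holder is knocked more than 30 mm from its place (distance of holder from where it was at the start of the episode above 0.03 m).
It also fails if it takes over 72 s, if anything falls off the work surface, if the arm or the gripper's body presses on something with over 40 N, if the wrist force passes 120 N, or if a joint passes its speed limit or range.

ROBOT

A 6-joint arm with a two-finger parallel gripper is mounted at the origin on the work surface. World frame = base frame: x ahead of the robot, y to its left, z up, the work surface at z = 0. Lengths are in m, angles in rad, forces in N, time in s.
With the tool pointing down it reaches from about 0.3 to 0.825 m from the base axis. Payload 5.4 kg.
Tool frame: the origin (TCP) lies at the very end of the fingers, on their centre line; the grasp point (between the pads) lies 19 mm behind it; z points along the fingers, y is the direction in which the jaws open and shut (so a half turn about z gives the same grasp; the last joint's range is limited). The gripper opens to 92 mm and grips with 3 to 60 N. Pads are 20 mm wide; open, the fingers measure 128 mm over their backs; the gripper's body (75 mm by 189 mm) begins 69 mm behind the grasp point.
Start: joints at [-1.438, 0.158, 1.597, -0, 1.386, -0.21], TCP at [0.193, -0.542, 0.215] pointing down, gripper open.
Joint ranges: [-2.91, 2.91], [-0.94, 2.29], [0.18, 2.7], [-1.29, 4.43], [0.17, 2.64], [-3, 3]. Speed limits (rad/s): [2.57, 2.57, 3.14, 3.14, 3.14, 3.14].

INTERFACE

Orientations are given as a unit quaternion [x, y, z, w].
In Python, from station import manip gives the robot as it stands. Calls block until the motion is done:
- manip.move_to(position, orientation): joint-space move of the TCP to a pose.
- manip.move_l(position, orientation=None, max_speed=0.15, max_force=None): straight line of the TCP; orientation=None keeps the orientation; max_speed is the mean speed in m/s. With max_force (N) it stops when the force on the tool has changed by that much, and returns True; else False.
- manip.goto_joints(angles): joint-space move.
- manip.command_gripper(opening, newtons=None): finger opening in m; newtons is the grip in N (None keeps the last); returns when the fingers have stopped.
- manip.sleep(seconds).
- manip.ik(position, orientation): joint angles nearest the present ones, or None.
- manip.camera(name): name is "scene" or "top"; returns the picture (384x512x3 uint8, red, green, blue); there is no depth.
- manip.camera_params(name): a dict with "intrinsics" (3x3 intrinsics, pixels), "dist" ([k1, k2, p1, p2, k3] as OpenCV has them; the pictures are not rectified), "rvec" (rotation vector, rad) and "tvec" (3), from world to camera coordinates, as OpenCV has them. Camera axes: x right, y down, z forward; pixel columns grow to the right and rows downward; lengths in m; the calibration is good to about 2 mm. A picture is of the moment at which its call begins. camera_params takes no time and is no camera call.
A pose or a line that the arm cannot do raises manip.MotionError and nothing moves.
- manip.finish_job(): hands the job in, once; it reports no verdict.
Readings, each from a call of its own:
- manip.get_time_s(): time.
- manip.get_joint_positions(): joint angles.
- manip.get_qvel(): joint speeds.
- manip.get_joint_efforts(): joint torques, N m.
- manip.get_eef_pos(): TCP position.
- manip.get_eef_rot(): TCP orientation.
- manip.get_force(): force on the tool from outside, world axes, zero at the start.
- manip.get_moment(): the same for the moment, N m.
- manip.get_finger_gap(): finger opening in m.
Only numpy, scipy, OpenCV 4.12 (cv2) and the standard library are available. Lean on these libraries where they do the work, as an engineer would, in place of code of your own. Each camera call takes 0.05 s, during which the arm holds its last target. There are 200 camera calls.

## Working session

There is one attempt and no reset: what is moved stays moved. The work goes in short steps, each a Python script; the robot and the scene stay as the last script left them, time stands still between calls to the robot, and variables do not carry over. Pictures are saved under pics/ and viewed, about 8 in all and at most 12, crops included, and the job is handed in when it is done.

```bash
mkdir -p pics; ls
python3 - <<'E'
from station import manip
import cv2
for n in("scene","top"):
    im=manip.camera(n); cv2.imwrite(f"pics/{n}0.png",cv2.resize(im[:,:,::-1],(800,600),interpolation=cv2.INTER_CUBIC))
    p=manip.camera_params(n); print(n,{k:v.tolist() if hasattr(v,'tolist') else v for k,v in p.items()})
print(manip.get_eef_rot(),manip.get_time_s())
E
```

```text
pics
scene {'intrinsics': [[372.9058111071674, 0.0, 250.99152275451357], [0.0, 372.9058111071674, 189.59573755087686], [0.0, 0.0, 1.0]], 'dist': [-0.02469417091100535, 0.0, 0.0, 0.0, 0.0], 'rvec': [2.1774976737725606, 0.5187163958399897, -0.2784474058291842], 'tvec': [-0.4794196436981816, -0.0945777791265524, 1.2442284133846453]}
top {'intrinsics': [[443.5588002069325, 0.0, 265.62896761122056], [0.0, 443.5588002069325, 193.5093824244866], [0.0, 0.0, 1.0]], 'dist': [-0.15666363720680496, 0.0, 0.0, 0.0, 0.0], 'rvec': [2.174341867361422, -2.1891177845346683, 0.046040313416650866], 'tvec': [-0.00765436246042585, 0.5578391290928459, 1.4426652211463482]}
[ 9.85348408e-01  1.70551510e-01  2.16430544e-05 -8.34975318e-04] 0.1
```

View pics/scene0.png

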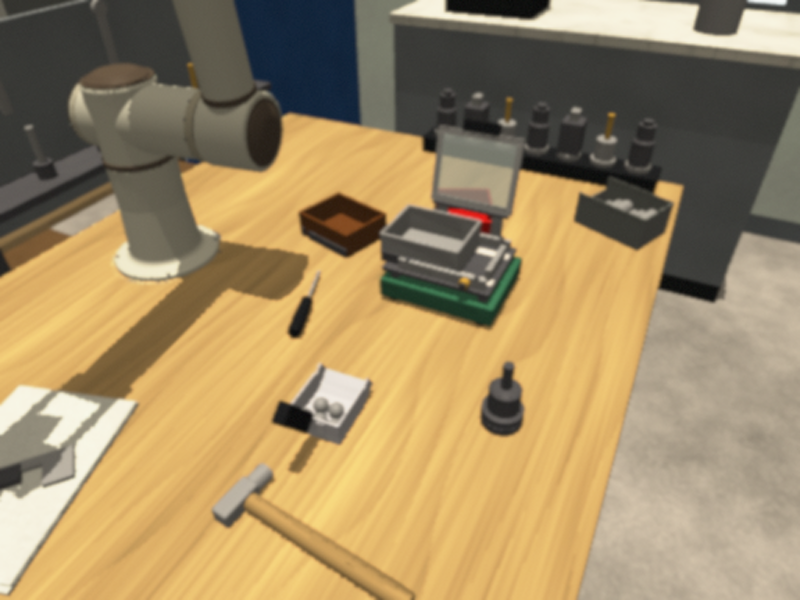

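View pics/top0.png

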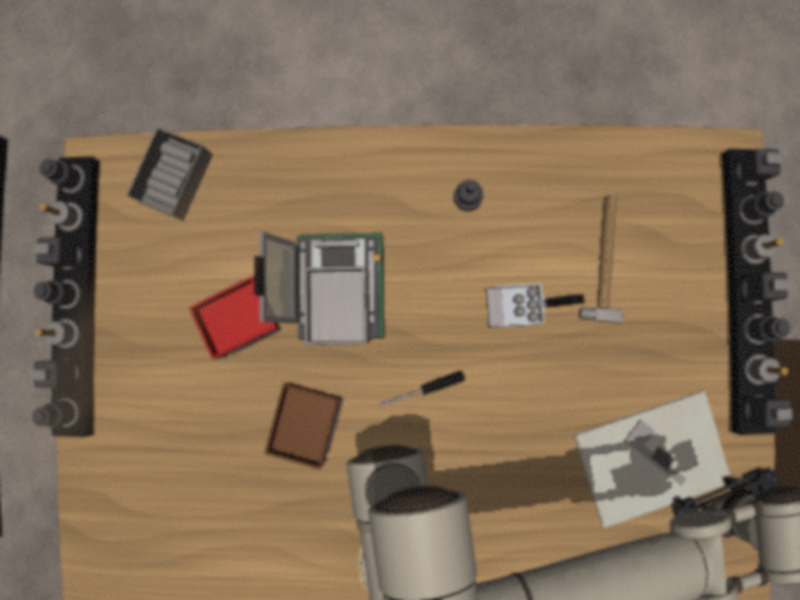

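Top: finisher around (340,288), front facing the robot (down in the picture), lid open to the left; scoop at (517,305) with its nose to the left and handle right (545–583,300). Hammer head is close to the handle at (600,315). I'll take one zoomed composite to click keypoints.

Run:
```python
from station import manip
import cv2,numpy as np
t=manip.camera("top")[:,:,::-1]; s=manip.camera("scene")[:,:,::-1]
def crop(im,u,v,w=80,h=60,k=5): return cv2.resize(im[v:v+h,u:u+w],(w*k,h*k),interpolation=cv2.INTER_CUBIC)
a=[crop(t,155,145,100,80,4)[:300],crop(t,300,165),crop(s,235,75,100,75+5,4)[:300],crop(s,240,130,100,75,4)]
a[3]=crop(s,170,228)
out=np.vstack([np.hstack(a[:2]),np.hstack(a[2:])])
for x in range(0,800,50): cv2.line(out,(x,0),(x,4),(0,0,255),1);cv2.line(out,(x,300),(x,304),(0,0,255),1)
cv2.imwrite("pics/c1.png",out);print(out.shape)
```

```text
(600, 800, 3)
```

View pics/c1.png

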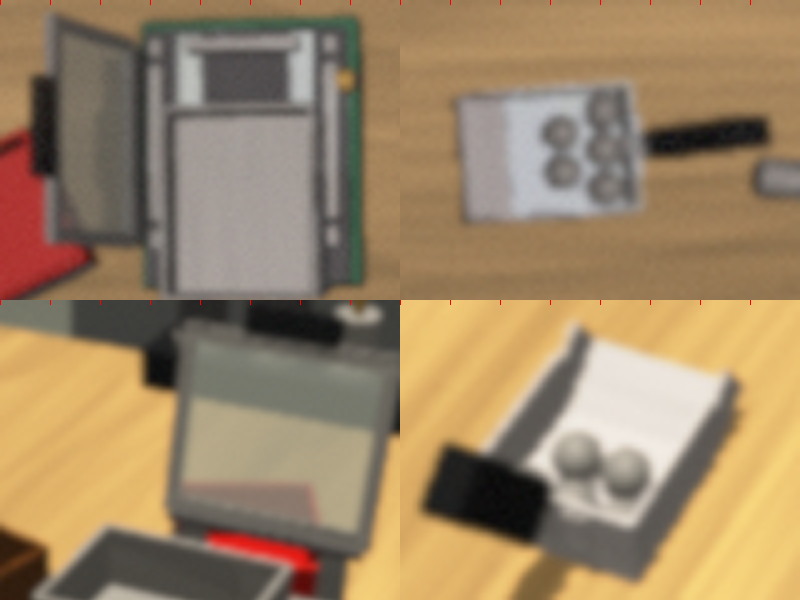

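Composite shows: tub rim back corners at crop px (169,108)/(318,103), base corners, lid outline, scoop lip corners (58,95)/(67,222), handle end (368,130). Fitting poses.

```bash
cat > h.py <<'E'
from station import manip
import cv2,numpy as np
from scipy.optimize import least_squares
from scipy.spatial.transform import Rotation as R
P={n:manip.camera_params(n) for n in("scene","top")}
def proj(n,X):
    p=P[n]; return cv2.projectPoints(np.float64(X).reshape(-1,3),np.float64(p['rvec']),np.float64(p['tvec']),np.float64(p['intrinsics']),np.float64(p['dist']))[0][:,0]
def pix(u0,v0,k,x,y): return u0+(x+.5)/k-.5, v0+(y+.5)/k-.5
def world(o,X):
    c,s=np.cos(o[2]),np.sin(o[2]); return np.array([o[0]+c*X[0]-s*X[1],o[1]+s*X[0]+c*X[1],X[2]])
E
python3 - <<'E'
from h import *
T=lambda x,y:("top",)+pix(155,145,4,x,y)
S=lambda x,y:("scene",)+pix(0,0,1.5625,x,y)
L=lambda x,y:("scene",)+pix(235,75,4,x,y)
def lid(q,x,r,off=0): # r from hinge, lid lies -y when 0
    a=q[4]; return (x,.0775-r*np.cos(a)-off*np.sin(a)*-1*-1,.134+r*np.sin(a))
obs=[(T(143,20),lambda q:(.11,.09,q[5])),(T(358,16),lambda q:(.11,-.09,q[5])),(T(362,285),lambda q:(-.11,-.09,q[5])),
(T(169,108),lambda q:(.075+q[3],.06,.125)),(T(318,103),lambda q:(.075+q[3],-.06,.125)),(T(171,293),lambda q:(-.075+q[3],.06,.125)),
(T(50,15),lambda q:lid(q,.08,.142)),(T(47,242),lambda q:lid(q,-.08,.142)),
(L(180,25),lambda q:lid(q,-.08,.142)),(L(396,62),lambda q:lid(q,.08,.142)),
(S(411,207),lambda q:(-.075+q[3],.06,.125)),(S(383,240),lambda q:(-.075+q[3],-.06,.125)),(S(463,267),lambda q:(.075+q[3],-.06,.125)),(S(481,228),lambda q:(.075+q[3],.06,.125)),
(S(384,296),lambda q:(-.11,-.09,0)),(S(489,321),lambda q:(.11,-.09,0)),(S(519,275),lambda q:(.11,-.09+.18,0.0)) ][:-1]
def f(q): return np.concatenate([proj(o[0],world(q,g(q)))[0]-o[1:] for o,g in obs])
r=least_squares(f,[.63,.2,0,-.04,1.85,.05],loss='soft_l1')
print(np.round(r.x,4));print(np.round(f(r.x).reshape(-1,2),1).tolist())
C=lambda x,y:("top",)+pix(300,165,5,x,y)
D=lambda x,y:("scene",)+pix(170,228,5,x,y)
o2=[(C(58,95),(.0615,-.042*-1*-1,.0215)),(C(67,222),(.0615,.042,.0215)),(C(232,85),(-.05,-.042,.04)),(C(243,210),(-.05,.042,.04)),(C(368,130),(-.1125,0,.1164)),
(D(178,25),(.0615,.042,.0215)),(D(338,80),(.0615,-.042,.0215)),(D(240,280),(-.05,-.042,0))]
# in top view right=-y; scoop x=+y so its +y is world -x (down)
def f2(q): return np.concatenate([proj(o[0],world(q,X))[0]-o[1:] for o,X in [(o,(X[0],X[1]*1,X[2])) for o,X in o2]])
for sg in(1,-1):
    o2s=[(o,(X[0],X[1]*sg,X[2])) for o,X in o2]
    ff=lambda q:np.concatenate([proj(o[0],world(q,X))[0]-o[1:] for o,X in o2s])
    r=least_squares(ff,[.6,-.2,1.6],loss='soft_l1');print(sg,np.round(r.x,4),r.cost);print(np.round(ff(r.x).reshape(-1,2),1).tolist())
E
```

```text
[ 0.5912  0.1413  0.0192 -0.0373  1.8288  0.0546]
[[-0.4, 0.3], [1.0, -0.5], [1.5, 0.4], [-1.3, -2.4], [0.2, -2.3], [-1.1, 0.1], [-0.2, 0.2], [1.1, 1.2], [0.9, -0.2], [1.4, -0.5], [-0.5, -0.5], [-0.6, -2.7], [-1.5, -7.6], [1.8, -3.5], [-4.0, 2.9], [0.2, 7.6]]
1 [ 0.5485 -0.2252  1.6558] 6.250987760377042
[[-0.3, 1.2], [0.4, 1.3], [-0.6, -0.4], [-0.2, 0.3], [-2.4, 0.1], [1.2, 2.7], [0.1, 0.6], [-0.3, 0.9]]
-1 [ 0.6132 -0.227   1.4693] 208.4489238615967
[[0.1, 3.5], [0.5, -47.2], [-0.1, 8.3], [-0.2, -42.3], [-2.2, -14.0], [58.7, 24.9], [-2.9, -0.0], [-11.2, -3.2]]
```

Run:
```python
from h import *
T=lambda x,y:("top",)+pix(155,145,4,x,y)
S=lambda x,y:("scene",)+pix(0,0,1.5625,x,y)
L=lambda x,y:("scene",)+pix(235,75,4,x,y)
def lid(q,x,r): a=q[4]; return (x,.0775-r*np.cos(a),.134+r*np.sin(a))
obs=[(T(143,20),lambda q:(.11,.09,q[5])),(T(358,16),lambda q:(.11,-.09,q[5])),(T(362,285),lambda q:(-.11,-.09,q[5])),
(T(169,108),lambda q:(.075+q[3],.06,.125)),(T(318,103),lambda q:(.075+q[3],-.06,.125)),
(T(50,15),lambda q:lid(q,.08,.142)),(T(47,242),lambda q:lid(q,-.08,.142)),
(L(180,25),lambda q:lid(q,-.08,.142)),(L(396,62),lambda q:lid(q,.08,.142)),
(L(105,228),lambda q:(-.075+q[3],.06,.125)),(L(37,293),lambda q:(-.075+q[3],-.06,.125)),(L(295,267),lambda q:(.075+q[3],.06,.125))]
def f(q): return np.concatenate([proj(o[0],world(q,g(q)))[0]-o[1:] for o,g in obs])
r=least_squares(f,[.6,.14,0,-.04,1.85,.05],loss='soft_l1');q=r.x
print(np.round(q,4));print(np.round(f(q).reshape(-1,2),1).tolist())
def box(x0,x1,y0,y1,z): return [(x0,y0,z),(x1,y0,z),(x1,y1,z),(x0,y1,z)]
polys=[box(-.11,.11,-.09,.09,q[5]),box(-.11,.11,-.09,.09,0),box(-.075+q[3],.075+q[3],-.06,.06,.125),box(-.08,.08,-.065,.065,.09),
 [lid(q,a,b) for a,b in((-.08,0),(-.08,.142),(.08,.142),(.08,0))]]
outs=[]
for n,u,v,w,h in(("top",155,135,100,100),("scene",232,75,110,150)):
    k=600/h if n=="scene" else 4
    im=cv2.resize(manip.camera(n)[v:v+h,u:u+w,::-1],None,fx=k,fy=k,interpolation=cv2.INTER_CUBIC)
    for p,c in zip(polys,[(0,255,0),(0,255,255),(0,0,255),(255,0,0),(255,0,255)]):
        pp=proj(n,[world(q,x) for x in p]); pp=(pp-[u,v]+.5)*k-.5
        cv2.polylines(im,[np.int32(np.round(pp))],True,c,1)
    pad=np.zeros((600,im.shape[1],3),np.uint8);pad[:im.shape[0]]=im;outs.append(pad)
cv2.imwrite("pics/ov.png",np.hstack(outs)[:, :840][:, :800])
```

```text
[ 0.5906  0.1431  0.0088 -0.0427  1.8161  0.0546]
[[-0.6, 0.2], [0.8, -0.0], [0.6, 0.9], [-1.8, -0.7], [-0.2, -0.2], [0.1, -0.0], [0.7, 1.0], [1.2, -0.5], [1.5, -0.5], [0.3, -0.6], [-1.1, 1.8], [-0.5, 0.3]]
```

View pics/ov.png

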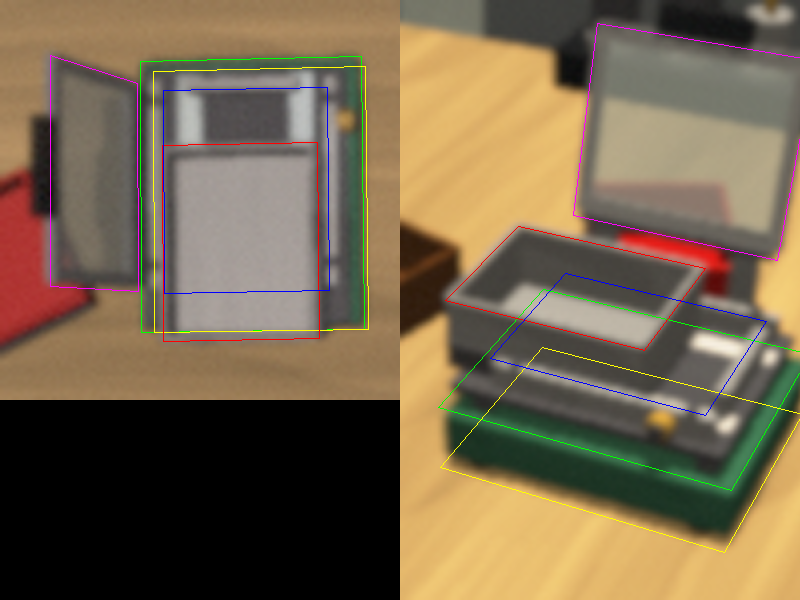

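Model overlay matches (finisher ≈ (0.590, 0.141), yaw ≈ 0.01, tub drawn out about 42 mm). Push the tub home.

```bash
cat >> h.py <<'E'
FIN=np.array([.590,.141,.010]); SC=np.array([.5485,-.2252,1.656])
QX=(R.from_euler('z',np.pi/2)*R.from_euler('x',np.pi)).as_quat()  # tool down, jaws along x
QX2=(R.from_euler('z',-np.pi/2)*R.from_euler('x',np.pi)).as_quat()
A=np.radians(35)
def scoop_tool(o,pitch,pivot,flip=1):
    """tool pose for scoop at yaw o, nose-down pitch, with lip ('lip') or origin at pivot"""
    lipv={'lip':np.array([.0615,0,.0215]),'org':np.zeros(3)}[pivot[0]]
    Rs=R.from_euler('z',o)*R.from_euler('y',pitch)
    z=np.array([np.sin(A),0,-np.cos(A)]); y=np.array([0,flip,0.]); x=np.cross(y,z)
    tcp=np.array([-.0907,0,.0853])+.019*z
    return np.array(pivot[1])+Rs.apply(tcp-lipv),(Rs*R.from_matrix(np.c_[x,y,z])).as_quat()
E
python3 - <<'E'
from h import *
for f in(1,-1):
    for o,p,pv in((SC[2],0,('org',(SC[0],SC[1],0))),(1.58,0,('lip',(.59,.115,.158))),(1.58,.8,('lip',(.59,.115,.155))),(1.58,1.3,('lip',(.59,.115,.155)))):
        pos,q=scoop_tool(o,p,pv,f); j=manip.ik(pos,q); print(f,p,pos.round(3),None if j is None else np.round(j,2))
for q in(QX,QX2): print(np.round(manip.ik([.43,.135,.25],q),2),np.round(manip.ik([.59,.3,.25],q),2))
manip.command_gripper(0.0,20)
best=min((QX,QX2),key=lambda q:abs(manip.ik([.43,.135,.25],q)[5]))
manip.move_to([.43,.137,.25],best); manip.move_l([.43,.137,.098],max_speed=.15)
f0=np.array(manip.get_force()); x=.445
manip.move_l([x,.137,.098]);log=[]
while x<.512:
    x+=.0015; manip.move_l([x,.137,.098],max_speed=.03)
    f=np.array(manip.get_force())-f0; log.append((round(x,4),round(manip.get_eef_pos()[0],4),round(f[0],1)))
    if f[0]<-22: break
print(log, manip.get_time_s())
E
```

```text
1 0 [ 0.555 -0.305  0.07 ] [-0.87  0.8   1.15  0.34  1.71  2.15]
1 0 [ 0.591 -0.026  0.206] [-0.53  0.35  1.5   0.51  1.63  2.54]
1 0.8 [0.591 0.051 0.29 ] None
1 1.3 [0.59  0.124 0.304] [ 0.33  0.4   1.27 -0.65  1.69 -2.83]
-1 0 [ 0.555 -0.305  0.07 ] [-0.87  0.8   1.15  0.34  1.71 -1.  ]
-1 0 [ 0.591 -0.026  0.206] [-0.53  0.35  1.5   0.51  1.63 -0.6 ]
-1 0.8 [0.591 0.051 0.29 ] [-0.01  0.19  1.43 -0.19  1.52 -0.01]
-1 1.3 [0.59  0.124 0.304] [ 0.33  0.4   1.27 -0.65  1.69  0.31]
[ 0.03 -0.2   1.88 -0.    1.46  0.03] [ 0.29  0.36  1.28 -0.    1.5   0.29]Traceback (most recent call last):
  File "<stdin>", line 5, in <module>
    return _wrapfunc(a, 'round', decimals=decimals, out=out)
    return _wrapit(obj, method, *args, **kwds)
    result = getattr(arr, method)(*args, **kwds)
TypeError: unsupported operand type(s) for *: 'NoneType' and 'float'
```

Run:
```python
from h import *
manip.command_gripper(0.0,20)
manip.move_to([.43,.137,.25],QX); manip.move_l([.43,.137,.098],max_speed=.2)
print(manip.get_time_s(),manip.get_force())
print(manip.move_l([.515,.137,.098],max_speed=.05,max_force=24),manip.get_eef_pos(),manip.get_force(),manip.get_time_s())
im=manip.camera("scene"); t=manip.camera("top")
a=cv2.resize(im[75:225,232:332,::-1],(400,600),interpolation=cv2.INTER_CUBIC);b=cv2.resize(t[120:240,155:235,::-1],(400,600),interpolation=cv2.INTER_CUBIC)
cv2.imwrite("pics/push.png",np.hstack([a,b]))
```

```text
5.1083 [ 0.18492628 -0.24443323  0.16447175]
True [0.50390662 0.13754566 0.09667743] [0.19641893 0.02236988 0.90418737] 6.525
```

View pics/push.png

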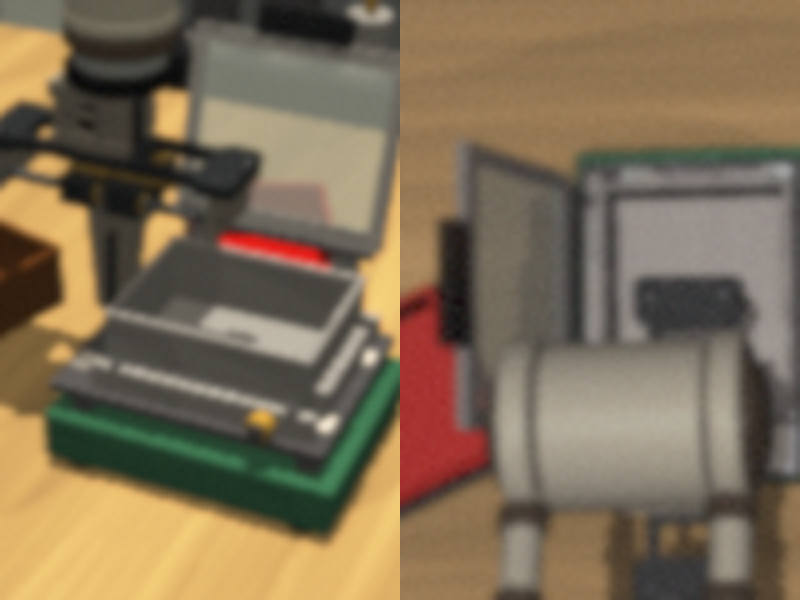

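The tub has moved deep under the lid side, near the back stop; the force has relaxed to zero. Confirm with a second push.

Run:
```python
from h import *
p=manip.get_eef_pos()
print(manip.move_l([p[0]+.008,p[1],p[2]],max_speed=.02,max_force=24),manip.get_eef_pos(),manip.get_force())
manip.move_l([.45,.137,.098],max_speed=.15); manip.move_l([.45,.137,.26],max_speed=.3)
manip.command_gripper(.06); manip.move_to([.50,-.05,.32],scoop_tool(SC[2],0,('org',(SC[0],SC[1],0)),-1)[1])
print(manip.get_time_s())
im=manip.camera("scene"); t=manip.camera("top")
a=cv2.resize(im[75:225,232:332,::-1],(400,600),interpolation=cv2.INTER_CUBIC);b=cv2.resize(t[120:240,155:235,::-1],(400,600),interpolation=cv2.INTER_CUBIC)
cv2.imwrite("pics/push2.png",np.hstack([a,b]))
```

```text
True [0.50348533 0.13790705 0.09524595] [-1.12916824  0.4801586   0.47059526]
10.0083
```

View pics/push2.png

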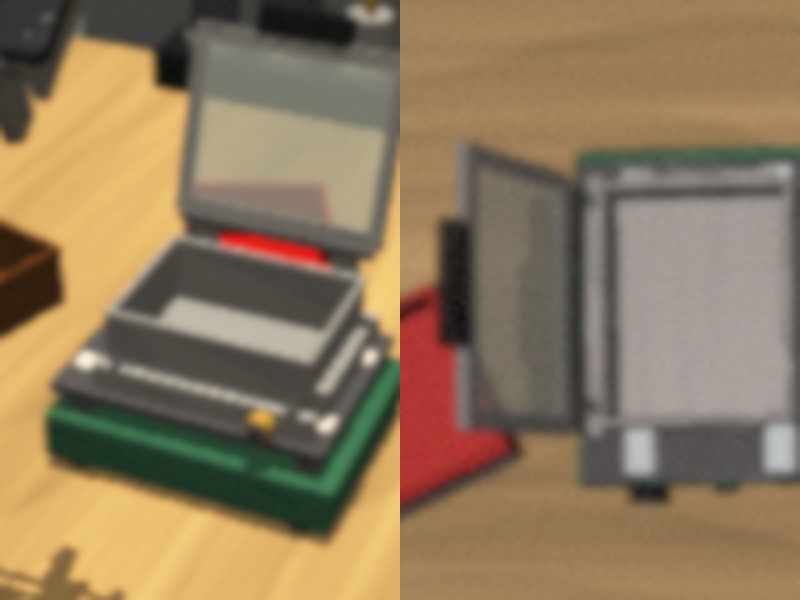

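Tub is home: second push hits a hard stop at the same place. Now grasp the scoop.

Run:
```python
from h import *
g,q=scoop_tool(SC[2],0,('org',(SC[0],SC[1],0)),-1)
tz=R.from_quat(q).apply([0,0,1])
manip.move_to(g-.11*tz,q); manip.move_l(g,max_speed=.15)
print(manip.get_force(),manip.get_eef_pos()-g)
manip.command_gripper(0.0,55); print(manip.get_finger_gap())
m0=np.array(manip.get_moment()); manip.move_l(g+[0,0,.03],max_speed=.06)
print(manip.get_force(),np.array(manip.get_moment())-m0,manip.get_time_s())
im=manip.camera("scene"); t=manip.camera("top")
cv2.imwrite("pics/grasp.png",np.hstack([cv2.resize(c[v:v+90,u:u+120,::-1],(400,300),interpolation=cv2.INTER_CUBIC) for c,u,v in((im,150,210),(t,280,145))]))
```

```text
[-0.31872874 -0.40061    -0.07185702] [ 0.00063451 -0.00088236  0.00130527]
0.01954807460207025
[ 0.9062455  -0.15601558 -5.45234164] [-0.78096053  0.13852296  0.18205201] 13.675
```

View pics/grasp.png

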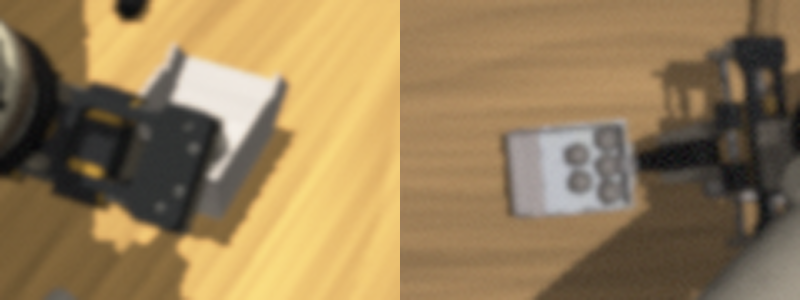

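Scoop lifted (5.4 N) with all five balls in. Check sag by triangulating the lip corners, and carry it to above the tub.

Run:
```python
from h import *
C=lambda x,y:np.array(pix(280,145,10/3,x,y)); D=lambda x,y:np.array(pix(150,210,10/3,x,y))
for c,d,yy in((C(108,132),D(285,80),-.042),(C(115,217),D(172,45),.042)):
    r=least_squares(lambda X:np.r_[proj("top",X)[0]-c,proj("scene",X)[0]-d],[.55,-.16,.05])
    e=world(SC,(.0615,yy,.0515)); print('lip',r.x.round(4),'expected',e.round(4),r.cost)
p,q=scoop_tool(SC[2],0,('org',(SC[0],SC[1],.17)),-1); manip.move_l(p,q,max_speed=.15)
p,q=scoop_tool(1.58,0,('lip',(.594,.118,.195)),-1); manip.move_l(p,q,max_speed=.15)
print(manip.get_eef_pos()-p,manip.get_time_s())
im=manip.camera("scene"); t=manip.camera("top")
out=np.hstack([cv2.resize(c[v:v+120,u:u+90,::-1],(400,533),interpolation=cv2.INTER_CUBIC) for c,u,v in((im,230,85),(t,180,120))])
cv2.imwrite("pics/over.png",out)
for z in(0,):
  for n in("scene","top"): print(n,proj(n,[(.552,.118,.195),(.636,.118,.195)]).round(1))
```

```text
lip [ 0.5827 -0.1618  0.0573] expected [ 0.5851 -0.1603  0.0515] 0.1570417570754389
lip [ 0.4969 -0.17    0.0629] expected [ 0.5014 -0.1675  0.0515] 3.2005361172208304
[ 4.73747569e-05 -7.01355093e-04 -1.17588131e-04] 16.9
scene [[274.  127.7]
 [303.4 134.3]]
top [[219.9 192.1]
 [219.9 163.3]]
```

View pics/over.png

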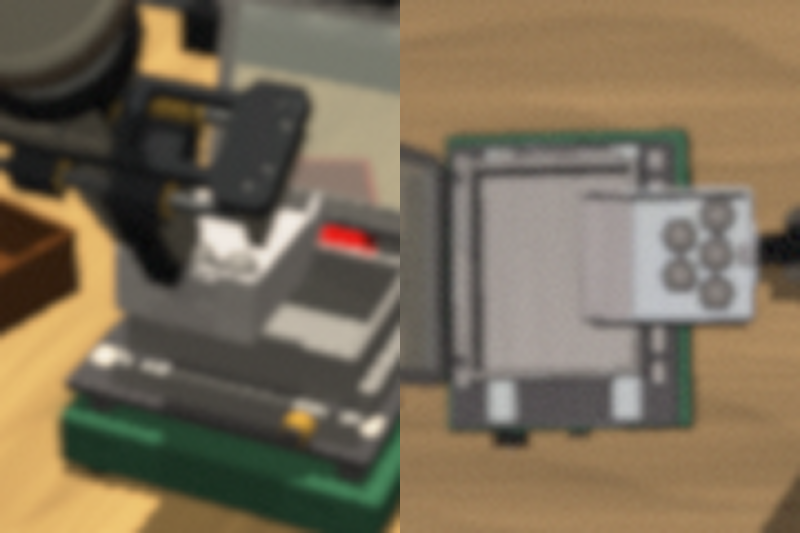

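Lip is where predicted (top crop lip x≈583 vs 580; five balls still in the pan). Lower and pour.

Run:
```python
from h import *
def go(pitch,z,v,y=.118):
    p,q=scoop_tool(1.58,pitch,('lip',(.594,y,z)),-1); manip.move_l(p,q,max_speed=v)
go(.14,.165,.08); go(.14,.150,.05); manip.sleep(.3)
for a in np.arange(.25,1.21,.0863): go(a,.150,.06)
manip.sleep(.6); print(manip.get_force(),manip.get_time_s())
im=manip.camera("scene"); t=manip.camera("top")
cv2.imwrite("pics/pour.png",np.hstack([cv2.resize(c[v:v+120,u:u+90,::-1],(400,533),interpolation=cv2.INTER_CUBIC) for c,u,v in((im,230,85),(t,180,120))]))
```

```text
[-0.46445612  0.01292529 -2.82025512] 23.125
```

View pics/pour.png

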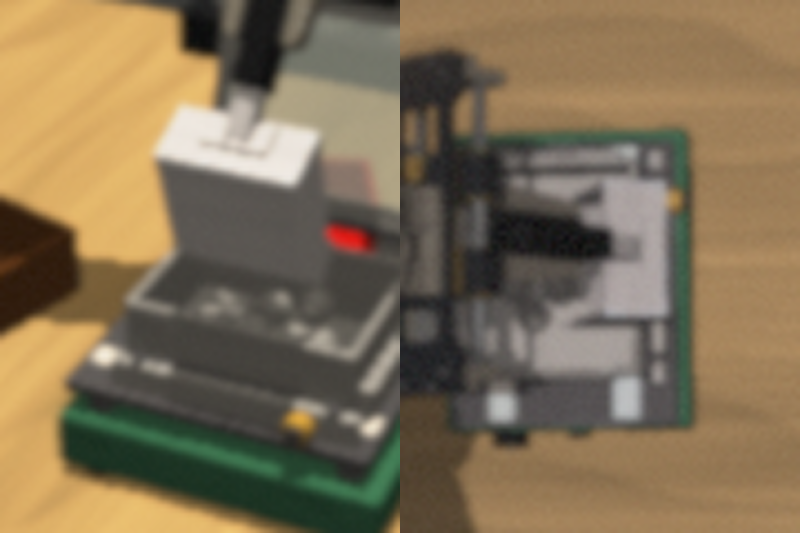

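Balls are visible in the tub and the wrist force dropped by 2.6 N (five balls = 2.75 N): scoop is empty. Un-tip and stand it back at its old place.

Run:
```python
from h import *
def go(pitch,z,v,y=.118):
    p,q=scoop_tool(1.58,pitch,('lip',(.594,y,z)),-1); manip.move_l(p,q,max_speed=v)
for a,z in((.95,.16),(.7,.17),(.45,.18),(.2,.19),(0,.2)): go(a,z,.12)
p,q=scoop_tool(SC[2],0,('org',(SC[0],SC[1],.15)),-1); manip.move_l(p,q,max_speed=.2)
for z,v,f in((.012,.2,None),(-.006,.02,3)):
    p,q=scoop_tool(SC[2],0,('org',(SC[0],SC[1],z)),-1); r=manip.move_l(p,q,max_speed=v,max_force=f)
print(r,manip.get_eef_pos()-p,manip.get_force())
manip.command_gripper(.06); manip.sleep(.4)
tz=R.from_quat(q).apply([0,0,1]); p=np.array(manip.get_eef_pos())
manip.move_l(p-.12*tz,max_speed=.15); 
p=np.array(manip.get_eef_pos()); manip.move_l([.45,-.2,.33],max_speed=.25)
print(manip.get_time_s())
im=manip.camera("scene"); t=manip.camera("top")
f=lambda c,u,v,w,h:cv2.resize(c[v:v+h,u:u+w,::-1],(400,300),interpolation=cv2.INTER_CUBIC)
cv2.imwrite("pics/placed.png",np.vstack([np.hstack([f(im,150,205,120,90),f(t,280,145,120,90)]),np.hstack([f(im,230,110,100,75),f(t,155,135,120,90)])]))
```

```text
True [-4.07765536e-05 -3.75959616e-05  5.92549331e-03] [-0.03323225 -0.60806721  4.69580032]
31.6083
```

View pics/placed.png

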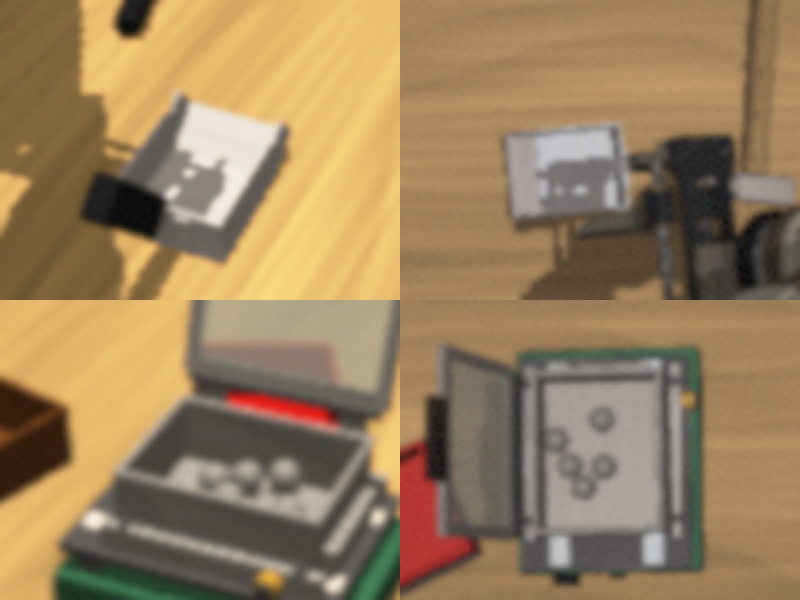

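Scoop stands empty at its old place; all five balls are in the tub, tub home. Now close the lid.

Run:
```python
from h import *
hy,hz,x,r=.2185,.134,.594,.130
manip.command_gripper(0.0,20)
manip.move_l([.45,-.2,.42],max_speed=.3); manip.move_to([x,.32,.42],QX); manip.move_l([x,.32,.235],max_speed=.2)
f0=np.array(manip.get_force())
manip.move_l([x,hy+.055,.24],max_speed=.15)
for a in np.radians(np.arange(95,-1,-9.5)):
    y=hy-r*np.cos(a)+.0035*np.sin(a)+.010; z=hz+r*np.sin(a)+.0035*np.cos(a)
    s=manip.move_l([x,y,z],max_speed=.12,max_force=20)
    if s: print('stop',np.degrees(a),manip.get_force()); break
print(manip.get_eef_pos(),np.array(manip.get_force())-f0)
if not s:
    print(manip.move_l([x,y,.128],max_speed=.02,max_force=10),manip.get_eef_pos(),manip.get_force())
    manip.move_l([x,y,.25],max_speed=.2); manip.move_l([.45,-.05,.4],max_speed=.3)
print(manip.get_time_s())
im=manip.camera("scene"); t=manip.camera("top")
f=lambda c,u,v,w,h:cv2.resize(c[v:v+h,u:u+w,::-1],(400,300),interpolation=cv2.INTER_CUBIC)
cv2.imwrite("pics/lid.png",np.hstack([f(im,220,80,120,90),f(t,155,135,120,90)]))
```

```text
[0.59436291 0.09859531 0.13796822] [-0.60871239 -0.70916989 -0.25486464]
True [0.59427443 0.09858037 0.13782128] [-1.38529335 -0.32379519  4.34460843]
42.375
```

View pics/lid.png

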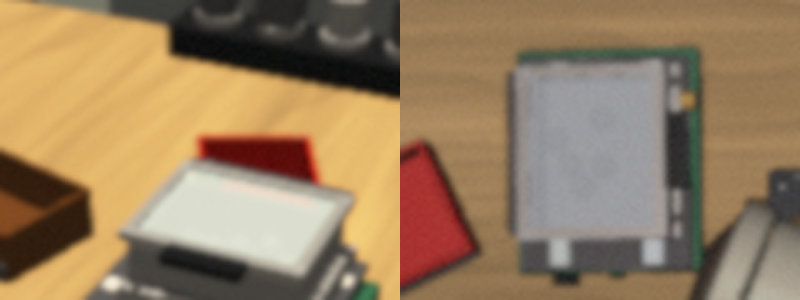

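```bash
python3 -c "
from station import manip
manip.sleep(.3); print(manip.get_force()); manip.finish_job()"
```

```text
[-0.17052372  0.47962253  0.9698841 ]
the job is handed in; nothing more can be done
```

The job is handed in: the tub is home, all five balls are in it, the empty scoop is back on the bench and the lid is shut. It took about 43 s of the 72 s, and no verdict is reported.

- **Tub:** pushed in until it hit a hard stop. A second push of up to 24 N stopped at the same spot. The catch itself can't be read, so I am inferring the click from that stop and the pictures.
- **Pour:** I tipped the scoop with its lip aimed about 25 mm above the rim. A rough lip measurement at the grasp read 6–11 mm higher than planned, but a check over the tub showed no sideways offset. The wrist force then fell by 2.6 N, against 2.75 N for five balls, and a picture shows all five in the tub.
- **Scoop:** stands upright and empty at its old place, released.
- **Lid:** pressed down onto a firm stop at 137.8 mm, against 137.5 mm expected. The last picture shows it lying flat.
- **Other tools:** I kept the arm clear of the hammer, screwdriver and tool holder. I didn't measure their positions again afterwards.

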